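Reset the craft table's power box with its key

ROBOT

A 6-joint arm with a two-finger parallel gripper is mounted at the origin on the work surface. World frame = base frame: x ahead of the robot, y to its left, z up, the work surface at z = 0. Lengths are in m, angles in rad, forces in N, time in s.
With the tool pointing down it reaches from about 0.35 to 0.85 m from the base axis. Payload 8.1 kg.
Tool frame: the origin (TCP) lies between the finger pads; the fingertips stand 8 mm ahead of it and the grasp point (between the pads) lies 11 mm behind it; z points along the fingers, y is the line along which they close (so a half turn about z gives the same grasp; the last joint's range is limited). The gripper opens to 85 mm and grips with 20 to 120 N. Pads are 22 mm wide; open, the fingers measure 114 mm over their backs; the gripper's body (76 mm by 85 mm) begins 54 mm behind the grasp point. The pads swing forward as they close: fully open they stand 13 mm farther back than shut.
Start: joints at [-1.189, 0.13, 1.488, -0, 1.523, -0.085], TCP at [0.27, -0.536, 0.239] pointing down, gripper open.
Joint ranges: [-2.96, 2.96], [-0.89, 2.26], [0.02, 2.5], [-1.34, 4.48], [0, 2.73], [-2.66, 2.66]. Speed limits (rad/s): [2.39, 2.39, 2.79, 3.14, 3.14, 3.14].

INTERFACE

Orientations are given as [roll, pitch, yaw] about the fixed x, y, z axes, in that order (R = Rz(yaw) Ry(pitch) Rx(roll)).
In Python, from rig import arm gives the robot as it stands.
- The arm moves only by the tool move_arm, never from a script. Its argument "commands" is one flat list of numbers, 6 for each row, row after row: the shift along the tool's x, y, z as a fraction of full scale, then the turn, a rotation vector about the tool's x, y, z as a fraction of full scale. A call has 1 to 12 rows; each row shifts and turns the commanded pose from where the row before left it, along the tool's axes as they then stand; what a row does not reach is not made up. Full scale, the value 1, is 0.06 m for a shift and 5 degrees for a turn. A row lasts 1/8 s, in which the tool goes at most 62.5 mm and 10.7 degrees, less where a joint would pass 70% of its speed; a pose out of reach is approached as far as the arm can. A call with a number of a shift or a turn outside -1 to 1 is refused whole. A call with a gripper value outside its range is refused whole. "grip" is the opening, from 0 (shut) to 1 (fully open), set as the call begins (left out, the last holds). The fingers move at their own pace and stop on an object; the grip force is fixed at half the most. Time passes only in rows, so rows that do not move let the fingers close. It gives the time, the measured TCP pose, the force, the opening and the grip force at its end, in the units of the state.
- arm.observe(): the state, without advancing time (a new reading comes with each control period).
- arm.capture(name): name is "scene" or "top" or "wrist"; returns a dict with "frame" (384x512x3 uint8, red, green, blue), "fx", "fy", "cx", "cy" (pixels), "pose" (4x4, takes a point from camera to world coordinates). Camera axes: x right, y down, z forward; pixel columns grow to the right and rows downward; lengths in m; the calibration is good to about 2 mm. A picture is of the moment at which its call begins. There is no depth.
- arm.sign_off(): hands the job in; it is judged then, once.
The state is a dict: "time": time; "joints": joint angles; "qvel": joint speeds; "effort": joint torques, N m; "eef_pos": TCP position; "tcp_rot": TCP orientation; "contact_force": force on the tool from outside, world axes, zero at the start; "ft_torque": the same for the moment, N m; "finger_gap": finger opening in m; "gripper_force": force on a finger pad.
Only numpy, scipy, OpenCV 4.12 (cv2) and the standard library are available. Lean on these libraries where they do the work, as an engineer would, in place of code of your own. Each camera call takes 0.05 s, during which the arm holds its last target. There are 200 camera calls.

TASK

Reset the craft table's power box: take the key from its wooden stand, push it fully into the key switch, turn it clockwise all the way to its stop and back home, then pull it out and put it back in the stand, fully down and upright. Be gentle with the lock: feel for the keyhole and the stop rather than forcing the key, and leave the jar, tape and scissors where they are.

Things in the scene. Friction and masses are not known exactly. Their poses are not given: they have to be found in the camera images.
- key: Double-bit switch key, 56 mm tall, 40 g, upright in the stand at first. Origin: centre of its lower end (tip); z up the shank. From the tip up: flat steel bit 18 mm (x) by 6 mm (y), 8 mm high; shank 6 mm thick; collar 26 mm across at 18 to 22 mm; flat black grip 30 mm (x) by 10 mm thick (y) at 22 to 56 mm. A half turn about z makes no difference.
- control_box: Grey steel power box fixed to the table, 160 mm (x) by 120 mm (y), top at 70 mm. Origin: centre of its underside; z up. On top: an aluminium key plate 56 by 56 mm, 6 mm thick, around the keyhole; at the other end (+x) a red mushroom button 17 mm high and a lamp 12 mm high, both over 65 mm clear of the keyhole's centre.
- keyhole (a point): NOMINAL centre of the keyhole's mouth, on the plate's top, 76 mm up, at x = -35 mm, y = 0 in the box's frame; axes as the box's. The true keyhole is up to 3 mm off along x and up to 3 mm along y, differently each time: find it by feel or sight. Height and direction are exact. Slot 20 mm (x) by 8 mm (y): 1 mm clearance round the bit; 1 mm chamfer.
- rotor (a joint): Key switch rotor under the 6 mm plate: 0 = home, grows clockwise seen from above, stop at 1.2 rad. Spring and friction resist, 0.04 N m at home to 0.08 at the stop; the spring alone does not bring it home. The bit has 0.12 rad of play in it either way. Key fully in: collar on the plate, tip 18 mm below the mouth. It turns only when over 14 mm in, and comes out only when home.
- key_stand: Wooden stand fixed to the table: foot 90 mm (x) by 75 mm (y), block 75 by 60 mm on it, top at 40 mm. Origin: centre of its underside; z up.
- stand_slot (a point): Centre of the mouth of the stand's slot, on the stand's top, 40 mm above the table; the slot is 22.5 mm (along the stand's x) by 10.5 mm (along y), 30 mm deep, with a 2 mm chamfer. The key stands in it with its collar resting on the top, its tip 18 mm below this point.
- jar: Bystander: glass jar with black lid, 56 mm across, 75 mm tall, origin under its centre.
- tape: Bystander: red desk tape dispenser, 55 by 110 mm, 76 mm tall, origin under its centre.
- scissors: Bystander: scissors with orange handles lying flat, about 175 mm long along its x, 75 mm wide over the handles, 10 mm high, origin under the pivot.
- key_grip (a point): Point in the key's black grip, on the key's axis, 45 mm above its tip; pinch the grip here, across its 10 mm thickness (key's y). Axes as the key's.
There are look-alikes about, which are no part of the job. What is shaped like the key but red is not meant. Several things look just like the control_box: the one meant starts farthest to the robot's left.

How it is judged:
By the outcome, as a careful person would: the job done as asked, in the order asked, and still so for the second after the job is handed in, with the robot touching nothing.
It also fails if it takes over 64 s, if anything falls off the work surface, if the arm or the gripper's body presses on something with over 40 N, if the wrist force passes 120 N, or if a joint passes its speed limit or range.

## Working session

There is one attempt and no reset: what is moved stays moved. The work goes in short steps, Python scripts to look and compute and a tool call to move; the robot and the scene stay as the last step left them, time stands still between calls to the robot, and variables do not carry over. Pictures are saved under pics/ and viewed, at most 13 in all, crops included, and the job is handed in when it is done.

Besides the shell and the picture viewer there is one more tool, called after "Call:" by a JSON object that holds its "fn" and its "kwargs". move_arm: Moves the arm, as the interface text tells. Its arguments: {"type":"object","properties":{"commands":{"type":"array","items":{"type":"number"}},"grip":{"type":"number"}},"required":["commands"]}

```bash
mkdir -p pics; ls; cat > h.py <<'E'
import numpy as np, cv2, pickle
from rig import arm
def cap(n,f):
    c=arm.capture(n); pickle.dump(c,open(f'pics/{f}.pkl','wb')); cv2.imwrite(f'pics/{f}.png',c['frame'][:,:,::-1]); return c
def load(f): return pickle.load(open(f'pics/{f}.pkl','rb'))
def ray(c,u,v):
    T=np.array(c['pose']); d=T[:3,:3]@np.array([(u-c['cx'])/c['fx'],(v-c['cy'])/c['fy'],1]); return T[:3,3],d/np.linalg.norm(d)
def onz(c,u,v,z):
    o,d=ray(c,u,v); return o+d*(z-o[2])/d[2]
def tri(a,b):
    (o1,d1),(o2,d2)=a,b; s=np.linalg.lstsq(np.c_[d1,-d2],o2-o1,rcond=None)[0]
    p,q=o1+s[0]*d1,o2+s[1]*d2; return (p+q)/2,np.linalg.norm(p-q)
E
python3 - <<'E'
from h import *
a=cap('scene','s0');b=cap('top','t0')
cv2.imwrite('pics/st.png',np.vstack([a['frame'],b['frame']])[:,:,::-1][:, :] if 0 else cv2.resize(np.hstack([a['frame'],b['frame']])[:,:,::-1],(800,300)))
for c in (a,b): print(c['fx'],np.round(c['pose'],3).tolist())
s=arm.observe(); print({k:np.round(v,3).tolist() for k,v in s.items()})
E
```

```text
pics
392.30938148071544 [[-0.864, 0.322, -0.387, 0.917], [0.503, 0.527, -0.685, 0.625], [-0.017, -0.786, -0.618, 0.645], [0.0, 0.0, 0.0, 1.0]]
433.9173196385547 [[-0.024, -0.978, 0.207, 0.336], [-1.0, 0.024, -0.005, -0.014], [-0.0, -0.207, -0.978, 1.105], [0.0, 0.0, 0.0, 1.0]]
{'time': 0.1, 'joints': [-1.189, 0.131, 1.489, -0.0, 1.523, -0.085], 'qvel': [-0.0, -0.001, -0.004, 0.0, -0.002, 0.001], 'effort': [0.001, -57.095, -50.194, -0.0, 0.008, -0.0], 'eef_pos': [0.27, -0.535, 0.238], 'tcp_rot': [-3.14, -0.0, 0.467], 'contact_force': [-0.013, 0.178, 0.204], 'ft_torque': [0.021, 0.029, 0.04], 'gripper_force': 0.0, 'finger_gap': 0.085}
```

View pics/t0.png

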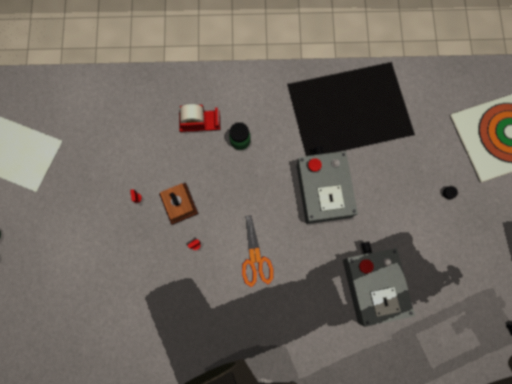

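View pics/s0.png

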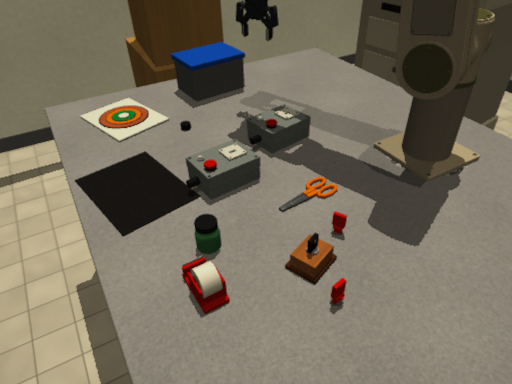

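The top view shows the stand with the key at (178,202). Its decoys are the red keys at (135,196) and (194,244). Of the two boxes, the leftmost has its keyhole near (332,197) and button at (315,165), and the other is at (380,285). The scene view shows the same stand with the key at (313,243) and keyhole at (233,152).

```bash
python3 - <<'E'
from h import *
a=load('s0');b=load('t0')
print('key top',tri(ray(a,313,237),ray(b,174,197)))
print('hole',tri(ray(a,233,152),ray(b,332,197)), onz(b,332,197,.076))
print('button',tri(ray(a,210,164),ray(b,315,165)))
print('jar',onz(b,238,133,.075),'tape',onz(b,198,118,.05),'sc',onz(b,257,265,0))
# stand top outline by colour in top view
for c,n in ((b,'t'),):
    h=cv2.cvtColor(c['frame'],cv2.COLOR_RGB2HSV)
    roi=np.zeros(h.shape[:2],np.uint8); roi[170:232,150:208]=1
    m=((h[...,0]<20)&(h[...,1]>110)).astype(np.uint8)*roi
    k=max(cv2.findContours(m,0,2)[0],key=cv2.contourArea); print(cv2.minAreaRect(k), [onz(c,*p,.03).round(3).tolist() for p in cv2.boxPoints(cv2.minAreaRect(k))])
E
```

```text
key top (array([0.55043133, 0.181478  , 0.07830181]), np.float64(0.003231050487987213))
hole (array([ 0.54051224, -0.20002012,  0.07227953]), np.float64(0.007184105832682468)) [ 0.54280712 -0.20148068  0.076     ]
button (array([ 0.62146316, -0.16310381,  0.08251622]), np.float64(0.001727379870106167))
jar [0.71194444 0.02346961 0.075     ] tape [0.76439197 0.12695332 0.05      ] sc [ 0.38823457 -0.01616783  0.        ]
((177.83009338378906, 202.75132751464844), (33.992820739746094, 28.145044326782227), 67.7509765625) [[0.575, 0.229, 0.03], [0.601, 0.164, 0.03], [0.519, 0.131, 0.03], [0.494, 0.195, 0.03]]
```

```bash
python3 - <<'E'
from h import *
c=cap('wrist','w0'); T=np.array(c['pose']); s=arm.observe()
from scipy.spatial.transform import Rotation as R
Rt=R.from_euler('xyz',s['tcp_rot']).as_matrix()
print(c['fx'],'cam in tool',(Rt.T@(T[:3,3]-s['eef_pos'])).round(3),(Rt.T@T[:3,:3]).round(3).tolist())
t=Rt.T@(np.array([.52,-.20,.24])-s['eef_pos']);print('to box hover, units',(t/.06).round(2))
t=Rt.T@(np.array([.55,.18,.24])-[.52,-.20,.24]);print('box->stand, units',(t/.06).round(2))
E
```

```text
332.91945449958695 cam in tool [ 0.078 -0.    -0.134] [[0.0, -0.953, -0.304], [1.0, 0.0, 0.0], [-0.0, -0.304, 0.953]]
to box hover, units [ 6.24 -3.12 -0.02]
box->stand, units [ 3.3  -5.43  0.01]
```

Call:
{"fn": "move_arm", "kwargs": {"commands": [0.78,-0.39,0,0,0,0.4,0.78,-0.39,0,0,0,0,0.78,-0.39,0,0,0,0,0.78,-0.39,0,0,0,0,0.78,-0.39,0,0,0,0,0.78,-0.39,0,0,0,0,0.78,-0.39,0,0,0,0,0.78,-0.39,0,0,0,0,0,0,0,0,0,0,0,0,0,0,0,0]}}

```text
time: 1.4
eef_pos: [0.53, -0.208, 0.2389]
tcp_rot: [-3.141, 0.001, 0.433]
contact_force: [0.4, -0.7, -0.2]
finger_gap: 0.0851
gripper_force: 0.0
```

```bash
python3 - <<'E'
from h import *
c=cap('wrist','w1');s=arm.observe();print(s['eef_pos'],s['tcp_rot'],s['joints'])
E
```

```text
[ 0.5296585  -0.20859988  0.23900974] [-3.14138603e+00  7.64641339e-04  4.31473402e-01] [-4.64952466e-01  4.83880968e-02  1.57564192e+00 -4.68895229e-04
  1.51820148e+00  6.74395337e-01]
```

View pics/w1.png

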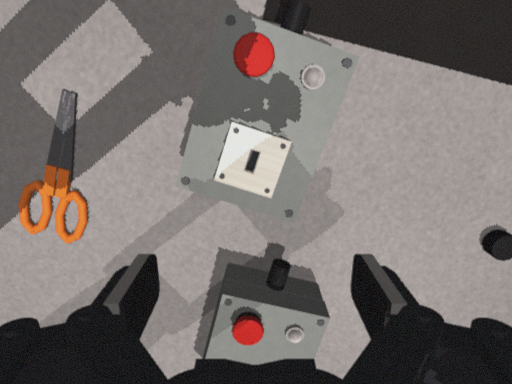

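Wrist view: the target box is in the upper part, with its key plate around (253,158) and the dark slot at (252,161). The button is at (254,54) and the lamp at (313,76). The second box is at the bottom. I'll go closer for a second view.

Call:
{"fn": "move_arm", "kwargs": {"commands": [0.1,0.2,0.5,0,0,0.8,0.1,0.2,0.5,0,0,0.8,0.1,0.2,0.5,0,0,0.9,0,0,0,0,0,0.9,0,0,0,0,0,0,0,0,0,0,0,0]}}

```text
time: 2.2
eef_pos: [0.5597, -0.2362, 0.15]
tcp_rot: [3.141, -0.001, 0.136]
contact_force: [-0.2, 0.2, 1.1]
finger_gap: 0.0856
gripper_force: 0.0
```

```bash
cat >> h.py <<'E'
def plate(c,u0,v0,tag,box=60,z=.076):
    f=c['frame']; h=cv2.cvtColor(f,cv2.COLOR_RGB2HSV); g=cv2.cvtColor(f,cv2.COLOR_RGB2GRAY)
    x0,y0=int(u0-box),int(v0-box); sub=g[y0:y0+2*box,x0:x0+2*box]
    m=(sub>165).astype(np.uint8)
    k=max(cv2.findContours(m,0,2)[0],key=cv2.contourArea); k=cv2.convexHull(k)
    kw=k[:,0]+[x0,y0]; P=np.array([onz(c,*p,z)[:2]*1000 for p in kw],np.float32); rp=cv2.minAreaRect(P)
    return rp
E
python3 - <<'E'
from h import *
c1=load('w1');c2=cap('wrist','w2');s=arm.observe();print(s['eef_pos'],s['tcp_rot'])
p=np.linalg.inv(c2['pose'])@np.array([.545,-.20,.076,1]); u0,v0=c2['fx']*p[0]/p[2]+c2['cx'],c2['fy']*p[1]/p[2]+c2['cy'];print(u0,v0)
for c,u,v,b in((c1,252,160,14),(c2,u0,v0,40)):
    g=cv2.cvtColor(c['frame'],cv2.COLOR_RGB2GRAY); print(plate(c,u,v,'',60 if b<20 else 80))
f=c2['frame'][int(v0)-90:int(v0)+90,int(u0)-90:int(u0)+90]
cv2.imwrite('pics/c2.png',cv2.resize(f[:,:,::-1],(540,540),interpolation=cv2.INTER_NEAREST)); print(int(u0)-90,int(v0)-90)
E
```

```text
[ 0.55982151 -0.23596396  0.150141  ] [ 3.14075372e+00 -1.06024564e-03  1.35753664e-01]
198.62367758244466 222.5688360961988
((540.7415161132812, -199.86367797851562), (56.39919662475586, 56.27641296386719), 6.55724573135376)
((540.5324096679688, -199.6526641845703), (55.492637634277344, 56.19643020629883), 6.968740463256836)
108 132
```

View pics/c2.png

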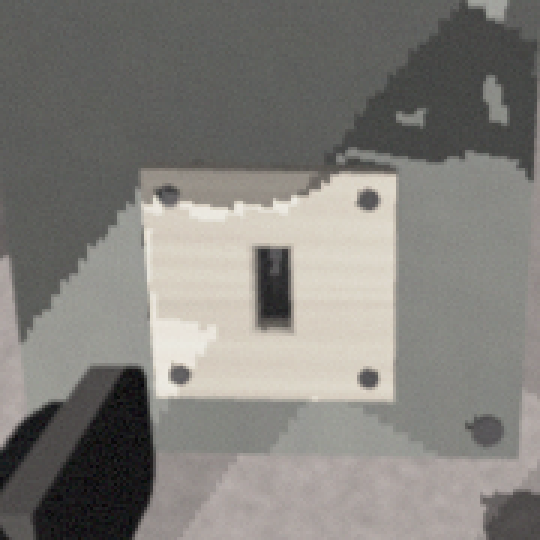

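The crop shows the plate square and the slot centred at crop (273,289), which is about (199,228.3) in the full image.

```bash
python3 - <<'E'
from h import *
c1=load('w1');c2=load('w2'); cc=[]
for c,(u,v),b in((c1,(252,161),13),(c2,(199,228),19)):
    g=cv2.cvtColor(c['frame'],cv2.COLOR_RGB2GRAY)[v-b:v+b,u-b:u+b]
    m=(cv2.resize(g,None,fx=8,fy=8,interpolation=cv2.INTER_CUBIC)<130).astype(np.uint8)
    k=max(cv2.findContours(m,0,2)[0],key=cv2.contourArea); r=cv2.minAreaRect(k)
    ctr=(np.array(r[0])+.5)/8-.5+[u-b,v-b]; cc.append(ctr)
    P=np.array([onz(c,*((q+.5)/8-.5+[u-b,v-b]),.076)[:2]*1000 for q in k[:,0]],np.float32)
    print(ctr,cv2.minAreaRect(P))
print(tri(ray(c1,*cc[0]),ray(c2,*cc[1])))
# plate corner height check via plate centre px
R=lambda y:np.array([[0,1],[-1,0]])
E
```

```text
[251.79069138 160.8217535 ] ((540.8087768554688, -199.865234375), (20.152816772460938, 8.566385269165039), 7.773902893066406)
[198.79808426 227.60282898] ((541.0847778320312, -200.4739227294922), (20.291213989257812, 8.044021606445312), 5.704354763031006)
(array([ 0.54042073, -0.20010663,  0.07385209]), np.float64(0.0001727531199480503))
```

Call:
{"fn": "move_arm", "kwargs": {"commands": [0,-0.6,-0.6,0,0,0,0,-0.95,-0.3,0,0,0,0,-0.95,0,0,0,0,0,-0.95,0,0,0,0,0,-0.95,0,0,0,-0.75,0,-0.95,0,0,0,-0.75,0,-0.95,0,0,0,-0.75,-0.2,-0.5,0,0,0,-0.75,0,0,0,0,0,0,0,0,0,0,0,0]}}

```text
time: 3.5
eef_pos: [0.4772, 0.1614, 0.2039]
tcp_rot: [3.141, -0.001, 0.397]
contact_force: [1.4, -0.6, 0.2]
finger_gap: 0.0856
gripper_force: 0.0
```

```bash
python3 - <<'E'
from h import *
c=cap('wrist','w3');s=arm.observe();print(s['eef_pos'],s['tcp_rot'],s['joints'],s['contact_force'])
E
```

```text
[0.47735077 0.16102001 0.20376241] [ 3.14106937e+00 -9.66111576e-04  3.96072448e-01] [ 2.23775383e-01 -1.13955449e-01  1.79892249e+00 -3.52235356e-04
  1.45558410e+00  1.39853982e+00] [0.25354013 0.88163005 0.67224467]
```

View pics/w3.png

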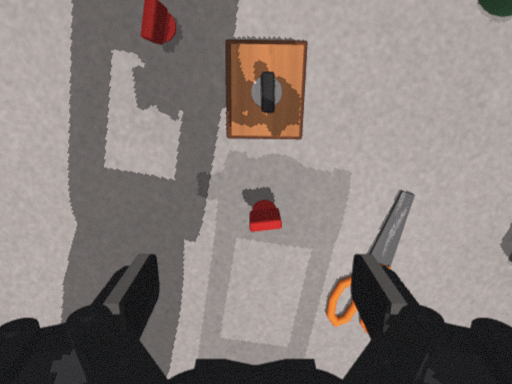

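The wrist view shows the stand with the black key at (268,92), aligned vertically, so tool yaw is about right. Red decoys are at (160,22) and (265,217). I'll move nearer for the second view.

Call:
{"fn": "move_arm", "kwargs": {"commands": [0.4,0.3,0.3,0,0,0,0.4,0.2,0.3,0,0,0,0,0,0,0,0,0,0,0,0,0,0,0]}}

```text
time: 4.05
eef_pos: [0.5327, 0.1517, 0.1674]
tcp_rot: [-3.142, 0.0, 0.395]
contact_force: [0.7, -0.4, -0.4]
finger_gap: 0.0851
gripper_force: 0.0
```

```bash
python3 - <<'E'
from h import *
c1=load('w3');c2=cap('wrist','w4');s=arm.observe();print(s['eef_pos'],s['tcp_rot'])
p=np.linalg.inv(c2['pose'])@np.array([.55,.18,.06,1]); u0,v0=c2['fx']*p[0]/p[2]+c2['cx'],c2['fy']*p[1]/p[2]+c2['cy'];print(u0,v0)
tops=[]
for c,u,v,b in((c1,268,92,35),(c2,int(u0),int(v0),60)):
    g=cv2.cvtColor(c['frame'],cv2.COLOR_RGB2GRAY)[v-b:v+b,u-b:u+b]
    m=(g<48).astype(np.uint8)
    k=max(cv2.findContours(m,0,2)[0],key=cv2.contourArea); r=cv2.minAreaRect(k+np.array([u-b,v-b],np.int32)); print('black',r); tops.append(np.array(r[0]))
    P=np.array([onz(c,*(q+[u-b,v-b]),.078)[:2]*1000 for q in k[:,0]],np.float32);print('  top-plane',cv2.minAreaRect(P))
    h=cv2.cvtColor(c['frame'],cv2.COLOR_RGB2HSV)[max(v-70,0):v+70,u-70:u+70] if b<40 else cv2.cvtColor(c['frame'],cv2.COLOR_RGB2HSV)[v-110:v+110,u-110:u+110]
    o=[u-70,max(v-70,0)] if b<40 else [u-110,v-110]
    m=((h[...,0]<22)&(h[...,1]>120)).astype(np.uint8); m=cv2.morphologyEx(m,2,np.ones((3,3)))
    k=max(cv2.findContours(m,0,2)[0],key=cv2.contourArea); P=np.array([onz(c,*(q+o),.015)[:2]*1000 for q in cv2.convexHull(k)[:,0]],np.float32);print('  stand',cv2.minAreaRect(P))
print(tri(ray(c1,*tops[0]),ray(c2,*tops[1])))
x,y=max(int(u0)-100,0),max(int(v0)-100,0)
print(x,y);cv2.imwrite('pics/c4.png',cv2.resize(c2['frame'][y:y+200,x:x+200,::-1],(560,560),interpolation=0))
E
```

```text
[0.53274771 0.15209576 0.16786802] [ 3.14154236e+00 -4.40435904e-04  3.95987465e-01]
228.56084214185464 159.04618446446548
black ((267.5, 92.0), (40.0, 13.0), 90.0)
  top-plane ((548.9269409179688, 181.06381225585938), (28.62773895263672, 9.845216751098633), 23.088134765625)
  stand ((549.1232299804688, 181.13787841796875), (86.03491973876953, 71.31599426269531), 21.910181045532227)
black ((225.98182678222656, 160.43606567382812), (46.846595764160156, 15.47581958770752), 88.15238952636719)
  top-plane ((552.13818359375, 181.22804260253906), (32.61933135986328, 10.491622924804688), 23.387388229370117)
  stand ((548.973388671875, 180.4921417236328), (89.55426788330078, 71.03826141357422), 22.180831909179688)
(array([0.54922104, 0.18103049, 0.06424314]), np.float64(0.0007187134968831856))
128 59
```

View pics/c4.png

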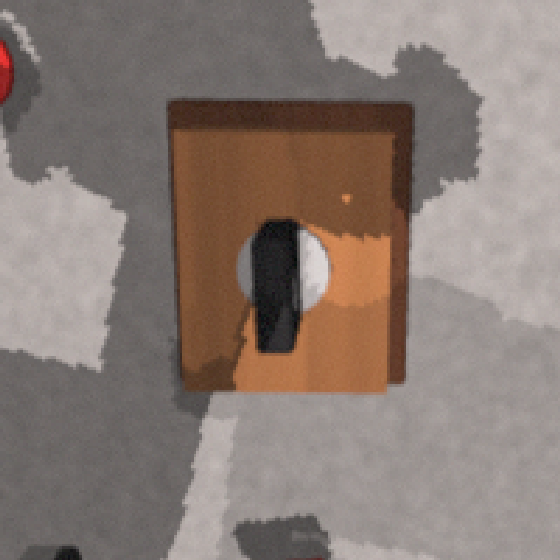

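The crop shows the key's grip at (277,285) and the collar centred near (283,268), with the key axis along the image vertical and parallel to the stand. The key is at about (0.5495, 0.181), yaw 0.39. I'll approach it now.

Call:
{"fn": "move_arm", "kwargs": {"commands": [0.22,-0.17,0.4,0,0,0,0.23,-0.17,0.5,0,0,0,0,0,0.5,0,0,0,0,0,0.3,0,0,0,0,0,0.1,0,0,0,0,0,0,0,0,0,0,0,0,0,0,0], "grip": 0.6}}

```text
time: 4.97
eef_pos: [0.5506, 0.182, 0.0608]
tcp_rot: [3.141, -0.002, 0.397]
contact_force: [-0.3, 0.2, 0.8]
finger_gap: 0.0512
gripper_force: 0.0
```

Call:
{"fn": "move_arm", "kwargs": {"commands": [-0.02,0,0.06,0,0,0,0,0,0,0,0,0]}}

```text
time: 5.22
eef_pos: [0.5484, 0.1813, 0.0557]
tcp_rot: [-3.142, 0.0, 0.397]
contact_force: [0.2, 0.3, -0.1]
finger_gap: 0.0514
gripper_force: 0.0
```

Call:
{"fn": "move_arm", "kwargs": {"commands": [0,0,0,0,0,0,0,0,0,0,0,0,0,0,0,0,0,0,0,0,0,0,0,0,0,0,0,0,0,0,0,0,0,0,0,0], "grip": 0}}

```text
time: 5.98
eef_pos: [0.5487, 0.1814, 0.0559]
tcp_rot: [3.142, -0.0, 0.397]
contact_force: [0.1, 0.3, 2.6]
finger_gap: 0.009
gripper_force: 58.8
```

Call:
{"fn": "move_arm", "kwargs": {"commands": [0,0,-0.3,0,0,0,0,0,-0.6,0,0,0,0,0,-0.7,0,0,1,0,0,-0.3,0,0,1,0,0,0,0,0,1,0,0,0,0,0,0.2,-0.15,0.9,0,0,0,0,-0.15,0.9,0,0,0,0,-0.15,0.9,0,0,0,0,-0.15,0.9,0,0,0,0,-0.15,0.9,0,0,0,0,-0.15,0.9,0,0,0,0]}}

```text
time: 7.48
eef_pos: [0.5324, -0.1483, 0.1698]
tcp_rot: [-3.141, 0.0, 0.119]
contact_force: [0.9, 0.1, -0.3]
finger_gap: 0.0094
gripper_force: 58.6
```

Call:
{"fn": "move_arm", "kwargs": {"commands": [0,0.7,0,0,0,0,0,0.2,0,0,0,0,0,0,0,0,0,0,0,0,0,0,0,0]}}

```text
time: 7.98
eef_pos: [0.5393, -0.199, 0.1695]
tcp_rot: [-3.141, 0.0, 0.119]
contact_force: [0.5, 0.4, 0.5]
finger_gap: 0.009
gripper_force: 58.7
```

```bash
python3 - <<'E'
from h import *
c=cap('wrist','w5');s=arm.observe();print(s['eef_pos'],s['tcp_rot'],s['joints'],s['contact_force'],s['ft_torque'],s['finger_gap'])
cv2.imwrite('pics/c5.png',cv2.resize(c['frame'][150:384,120:392,::-1],None,fx=2,fy=2))
E
```

```text
[ 0.53929913 -0.19889141  0.16957234] [-3.14099585e+00  3.14798037e-04  1.19521073e-01] [-4.42722480e-01  1.05895832e-01  1.64317701e+00  3.42513876e-04
  1.39310431e+00  1.00849223e+00] [ 0.45969245 -0.5649469  -0.59619787] [-0.0070703  -0.01053519  0.01263442] 0.009166757643476797
```

View pics/c5.png

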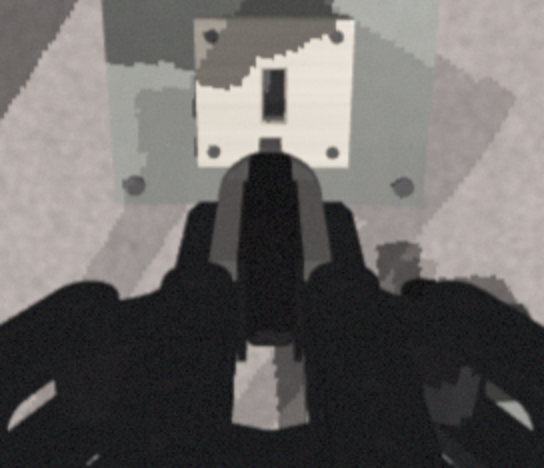

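The crop shows the key in the gripper. The collar's front edge is at crop (271,152) and the bit's end at (270,138), laterally aligned with the slot at (274,95). I'll work out the key's offset in the hand and the remaining error.

```bash
python3 - <<'E'
from h import *
from scipy.spatial.transform import Rotation as R
c=load('w5');s=arm.observe();Rt=R.from_euler('xyz',s['tcp_rot']).as_matrix()
def tool(u,v,z): return (Rt.T@(onz(c,u,v,z)-s['eef_pos'])*1000).round(1)
F=lambda u,v:(120+u/2,150+v/2)
z=s['eef_pos'][2]-.0339
print('collar top front',tool(*F(271,152),z+.022),'L/R bit end tip z',tool(*F(259,138),z),tool(*F(281,138),z))
g=cv2.cvtColor(c['frame'],cv2.COLOR_RGB2GRAY)
u,v,b=257,197,17
m=(cv2.resize(g[v-b:v+b,u-b:u+b],None,fx=8,fy=8,interpolation=2)<100).astype(np.uint8)
k=max(cv2.findContours(m,0,2)[0],key=cv2.contourArea)
P=np.array([onz(c,*((q+.5)/8-.5+[u-b,v-b]),.076)[:2]*1000 for q in k[:,0]],np.float32);r=cv2.minAreaRect(P);print(r)
print('slot in tool mm',Rt.T@(np.array([*r[0],76])/1000-s['eef_pos'])*1000)
print(g[215:232,255], g[222,244:268])
E
```

```text
collar top front [14.6  0.4 11.9] L/R bit end tip z [ 9.2 -2.8 33.9] [ 9.2  3.2 33.9]
((541.0873413085938, -199.94830322265625), (19.21495246887207, 7.809455871582031), 7.2210564613342285)
slot in tool mm [ 1.67889145  1.31841952 93.57104903]
[224 223 224 183 102  70  72  73  74  78  74  43  13  18  24  23  19] [218 218 219 220 219 149  85  70  73  74  77  73  73  77  72  72 130 211
 223 220 221 219 220 220]
```

Call:
{"fn": "move_arm", "kwargs": {"commands": [0.02,0.02,0.4,0,0,0,0,0,0.43,0,0,0,0,0,0,0,0,0,0,0,0,0,0,0]}}

```text
time: 8.52
eef_pos: [0.5411, -0.2009, 0.1209]
tcp_rot: [3.141, -0.001, 0.119]
contact_force: [0.1, 0.5, 0.1]
finger_gap: 0.0092
gripper_force: 58.6
```

```bash
python3 - <<'E'
from h import *
from scipy.spatial.transform import Rotation as R
c=cap('wrist','w6');s=arm.observe();Rt=R.from_euler('xyz',s['tcp_rot']).as_matrix();print(s['eef_pos'],s['tcp_rot'])
# where slot (known .5411,-.2000) is in the tool
print((Rt.T@(np.array([.5411,-.2000,.076])-s['eef_pos'])*1000).round(1))
p=np.linalg.inv(c['pose'])@np.array([.541,-.2,.076,1]);u,v=c['fx']*p[0]/p[2]+c['cx'],c['fy']*p[1]/p[2]+c['cy'];print(u,v)
x,y=int(u)-60,int(v)-60
cv2.imwrite('pics/c6.png',cv2.resize(c['frame'][y:y+110,x:x+120,::-1],None,fx=5,fy=5,interpolation=0));print(x,y)
E
```

```text
[ 0.54149809 -0.20123107  0.12143363] [ 3.14058074e+00 -1.66657946e-03  1.18569305e-01]
[-0.3 -1.3 45.4]
253.29603622966954 226.67775816534794
193 166
```

View pics/c6.png

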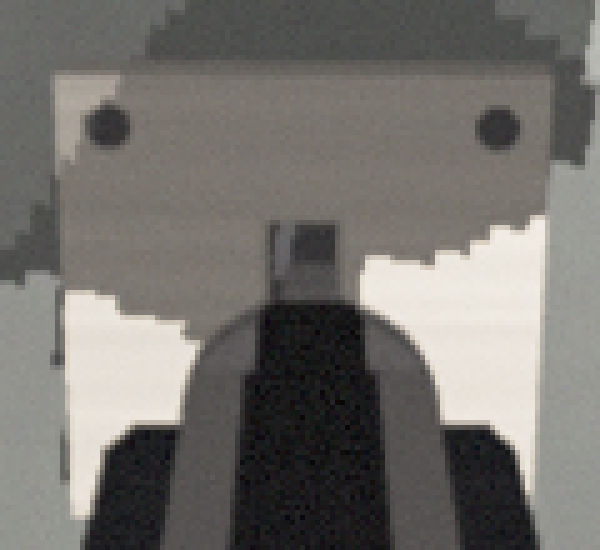

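The crop shows the slot spanning x 268–338, with its far end at y≈222. The bit's end starts at y≈262, x ≈ 282–337. The bit sits about 0.6 mm too far right.

```bash
python3 - <<'E'
from h import *
from scipy.spatial.transform import Rotation as R
c=load('w6');s=arm.observe();Rt=R.from_euler('xyz',s['tcp_rot']).as_matrix();e=s['eef_pos']
t=lambda u,v,z:(Rt.T@(onz(c,193+u/5-.4,166+v/5-.4,z)-e)*1000).round(1)
z=e[2]-.0339
print('bit',t(282,262,z),t(337,262,z),'slot',t(268,222,.076),t(338,222,.076))
E
```

```text
bit [ 9.7 -3.6 33.9] [ 9.7  2.4 33.9] slot [ 9.9 -5.4 45.4] [ 9.9  2.6 45.5]
```

Call:
{"fn": "move_arm", "kwargs": {"commands": [-0.013,-0.013,0.06,0,0,0,0,0,0.06,0,0,0,0,0,0.03,0,0,0,0,0,0,0,0,0]}}

```text
time: 9.07
eef_pos: [0.5396, -0.2007, 0.1106]
tcp_rot: [-3.141, 0.0, 0.118]
contact_force: [-0.4, 1.1, -0.0]
finger_gap: 0.0091
gripper_force: 58.6
```

Call:
{"fn": "move_arm", "kwargs": {"commands": [0,0,0.02,0,0,0,0,0,0,0,0,0,0,0,0.02,0,0,0,0,0,0,0,0,0]}}

```text
time: 9.57
eef_pos: [0.5397, -0.2007, 0.1084]
tcp_rot: [-3.141, 0.0, 0.118]
contact_force: [0.1, 0.1, 0.7]
finger_gap: 0.0088
gripper_force: 58.6
```

Call:
{"fn": "move_arm", "kwargs": {"commands": [0,0,0.02,0,0,0,0,0,0,0,0,0,0,0,0.02,0,0,0,0,0,0,0,0,0]}}

```text
time: 10.07
eef_pos: [0.5397, -0.2006, 0.106]
tcp_rot: [-3.141, 0.0, 0.118]
contact_force: [-0.1, -0.7, 0.1]
finger_gap: 0.0092
gripper_force: 58.6
```

Call:
{"fn": "move_arm", "kwargs": {"commands": [0,0,0.05,0,0,0,0,0,0,0,0,0,0,0,0.05,0,0,0,0,0,0,0,0,0]}}

```text
time: 10.58
eef_pos: [0.5395, -0.2006, 0.0997]
tcp_rot: [-3.141, 0.001, 0.118]
contact_force: [-0.5, 0.1, -0.8]
finger_gap: 0.0094
gripper_force: 58.6
```

Call:
{"fn": "move_arm", "kwargs": {"commands": [0,0,0.05,0,0,0,0,0,0,0,0,0,0,0,0.03,0,0,0,0,0,0,0,0,0]}}

```text
time: 11.08
eef_pos: [0.5397, -0.2006, 0.0951]
tcp_rot: [-3.141, 0.0, 0.118]
contact_force: [-0.8, -0.3, 0.0]
finger_gap: 0.0087
gripper_force: 58.6
```

Free so far with about 3 mm left, so I'll feel for the collar.

Call:
{"fn": "move_arm", "kwargs": {"commands": [0,0,0.03,0,0,0,0,0,0,0,0,0,0,0,0.02,0,0,0,0,0,0,0,0,0]}}

```text
time: 11.58
eef_pos: [0.5397, -0.2007, 0.0922]
tcp_rot: [-3.141, 0.0, 0.118]
contact_force: [0.2, -0.5, 0.7]
finger_gap: 0.0093
gripper_force: 58.6
```

Call:
{"fn": "move_arm", "kwargs": {"commands": [0,0,0.012,0,0,0,0,0,0,0,0,0]}}

```text
time: 11.82
eef_pos: [0.5398, -0.2008, 0.0918]
tcp_rot: [3.141, -0.0, 0.118]
contact_force: [-0.9, -0.2, 2.4]
finger_gap: 0.0094
gripper_force: 59.0
```

Call:
{"fn": "move_arm", "kwargs": {"commands": [0,0,0.01,0,0,0,0,0,0,0,0,0]}}

```text
time: 12.08
eef_pos: [0.5399, -0.2008, 0.0918]
tcp_rot: [3.141, -0.0, 0.118]
contact_force: [-3.8, 0.5, 6.3]
finger_gap: 0.009
gripper_force: 59.8
```

Call:
{"fn": "move_arm", "kwargs": {"commands": [0,0,-0.005,0,0,0.8,0,0,0,0,0,0.8,0,0,0,0,0,0.8,0,0,0,0,0,0.8,0,0,0,0,0,0.8,0,0,0,0,0,0]}}

```text
time: 12.82
eef_pos: [0.5403, -0.2001, 0.0918]
tcp_rot: [-3.141, -0.001, -0.231]
contact_force: [1.0, 6.1, 5.1]
finger_gap: 0.0093
gripper_force: 59.5
```

```bash
cat > o.py <<'E'
from rig import arm
s=arm.observe()
for k in('time','eef_pos','tcp_rot','contact_force','ft_torque','joints','finger_gap'): print(k,s[k] if k=='time' else __import__('numpy').round(s[k],4))
E
python3 o.py
```

```text
time 12.825
eef_pos [ 0.5403 -0.2001  0.0918]
tcp_rot [-3.1406e+00 -9.0000e-04 -2.3060e-01]
contact_force [0.9633 6.066  5.1363]
ft_torque [ 0.9845 -0.0517  0.0345]
joints [-4.4440e-01  1.8420e-01  1.7062e+00  1.2000e-03  1.2506e+00  1.3566e+00]
finger_gap 0.0093
```

Call:
{"fn": "move_arm", "kwargs": {"commands": [0,-0.01,0,0,0,0.8,0,0,0,0,0,0.8,0,0,0,0,0,0.8,0,0,0,0,0,0.8,0,0,0,0,0,0.8,0,0,0,0,0,0]}}

```text
time: 13.58
eef_pos: [0.5404, -0.1999, 0.0918]
tcp_rot: [-3.141, -0.001, -0.579]
contact_force: [0.3, 3.6, 5.7]
finger_gap: 0.0093
gripper_force: 59.5
```

```bash
python3 o.py
```

```text
time 13.575
eef_pos [ 0.5404 -0.1999  0.0918]
tcp_rot [-3.1409e+00 -8.0000e-04 -5.7860e-01]
contact_force [0.2635 3.5539 5.6862]
ft_torque [ 0.7156 -0.0833  0.0642]
joints [-4.4360e-01  1.8410e-01  1.7063e+00  6.0000e-04  1.2503e+00  1.7056e+00]
finger_gap 0.0093
```

Call:
{"fn": "move_arm", "kwargs": {"commands": [0,0,0,0,0,0.8,0,0,0,0,0,0.8,0,0,0,0,0,0.8,0,0,0,0,0,0.8,0,0,0,0,0,0.8,0,0,0,0,0,0.8,0,0,0,0,0,0]}}

```text
time: 14.45
eef_pos: [0.5405, -0.1998, 0.0918]
tcp_rot: [-3.14, -0.0, -0.997]
contact_force: [0.6, 4.7, 4.9]
finger_gap: 0.0087
gripper_force: 59.5
```

```bash
python3 o.py
```

```text
time 14.45
eef_pos [ 0.5405 -0.1998  0.0918]
tcp_rot [-3.1403e+00 -5.0000e-04 -9.9700e-01]
contact_force [0.6161 4.7108 4.9177]
ft_torque [ 0.8172 -0.1861  0.0185]
joints [-4.4360e-01  1.8410e-01  1.7063e+00  9.0000e-04  1.2502e+00  2.1240e+00]
finger_gap 0.0087
```

Call:
{"fn": "move_arm", "kwargs": {"commands": [0,0,0,0,0,0.6,0,0,0,0,0,0.6,0,0,0,0,0,0]}}

```text
time: 14.82
eef_pos: [0.5406, -0.1998, 0.0918]
tcp_rot: [-3.14, -0.0, -1.101]
contact_force: [1.3, 5.3, 5.4]
finger_gap: 0.0092
gripper_force: 59.5
```

```bash
python3 o.py
```

```text
time 14.825
eef_pos [ 0.5406 -0.1998  0.0918]
tcp_rot [-3.1402e+00 -3.0000e-04 -1.1014e+00]
contact_force [1.3017 5.3159 5.4197]
ft_torque [ 0.8563 -0.2669  0.0795]
joints [-4.4350e-01  1.8420e-01  1.7063e+00  9.0000e-04  1.2501e+00  2.2284e+00]
finger_gap 0.0092
```

Call:
{"fn": "move_arm", "kwargs": {"commands": [0,0,0,0,0,0.4,0,0,0,0,0,0]}}

```text
time: 15.08
eef_pos: [0.5406, -0.1998, 0.0918]
tcp_rot: [-3.14, -0.0, -1.136]
contact_force: [2.0, 4.2, 4.3]
finger_gap: 0.0092
gripper_force: 59.5
```

```bash
python3 o.py
```

```text
time 15.075
eef_pos [ 0.5406 -0.1998  0.0918]
tcp_rot [-3.1401e+00 -3.0000e-04 -1.1360e+00]
contact_force [1.9562 4.2029 4.3392]
ft_torque [ 0.8131 -0.2831  0.0479]
joints [-4.4350e-01  1.8410e-01  1.7062e+00  1.0000e-03  1.2501e+00  2.2630e+00]
finger_gap 0.0092
```

Call:
{"fn": "move_arm", "kwargs": {"commands": [0,0,0,0,0,0.4,0,0,0,0,0,0]}}

```text
time: 15.32
eef_pos: [0.5406, -0.1998, 0.0918]
tcp_rot: [-3.14, -0.0, -1.171]
contact_force: [0.4, 5.4, 6.0]
finger_gap: 0.0092
gripper_force: 59.5
```

```bash
python3 o.py
```

```text
time 15.325
eef_pos [ 0.5406 -0.1998  0.0918]
tcp_rot [-3.1401e+00 -3.0000e-04 -1.1710e+00]
contact_force [0.3984 5.4471 5.9514]
ft_torque [ 0.8793 -0.2645  0.0359]
joints [-4.4350e-01  1.8420e-01  1.7063e+00  1.0000e-03  1.2500e+00  2.2979e+00]
finger_gap 0.0092
```

Call:
{"fn": "move_arm", "kwargs": {"commands": [0,0,0,0,0,0.4,0,0,0,0,0,0]}}

```text
time: 15.58
eef_pos: [0.5406, -0.1998, 0.0918]
tcp_rot: [-3.14, -0.0, -1.206]
contact_force: [0.9, 5.3, 5.2]
finger_gap: 0.0091
gripper_force: 59.5
```

```bash
python3 o.py
```

```text
time 15.575
eef_pos [ 0.5406 -0.1998  0.0918]
tcp_rot [-3.1401e+00 -3.0000e-04 -1.2063e+00]
contact_force [0.8622 5.2793 5.2024]
ft_torque [ 0.8744 -0.3454  0.0295]
joints [-4.4350e-01  1.8420e-01  1.7062e+00  9.0000e-04  1.2500e+00  2.3333e+00]
finger_gap 0.0091
```

Call:
{"fn": "move_arm", "kwargs": {"commands": [0,0,0,0,0,0.4,0,0,0,0,0,0]}}

```text
time: 15.82
eef_pos: [0.5406, -0.1998, 0.0918]
tcp_rot: [-3.14, -0.0, -1.241]
contact_force: [1.5, 4.7, 6.2]
finger_gap: 0.0093
gripper_force: 59.5
```

```bash
python3 o.py
```

```text
time 15.825
eef_pos [ 0.5406 -0.1998  0.0918]
tcp_rot [-3.1401e+00 -3.0000e-04 -1.2412e+00]
contact_force [1.5051 4.7218 6.2309]
ft_torque [ 0.8925 -0.3361  0.1127]
joints [-4.4350e-01  1.8410e-01  1.7062e+00  9.0000e-04  1.2500e+00  2.3682e+00]
finger_gap 0.0093
```

Call:
{"fn": "move_arm", "kwargs": {"commands": [0,0,0,0,0,0.4,0,0,0,0,0,0]}}

```text
time: 16.08
eef_pos: [0.5406, -0.1998, 0.0918]
tcp_rot: [-3.14, -0.0, -1.276]
contact_force: [1.2, 5.0, 5.7]
finger_gap: 0.0089
gripper_force: 59.5
```

```bash
python3 o.py
```

```text
time 16.075
eef_pos [ 0.5406 -0.1998  0.0918]
tcp_rot [-3.1401e+00 -2.0000e-04 -1.2760e+00]
contact_force [1.1748 4.9516 5.6628]
ft_torque [ 0.906  -0.355   0.1117]
joints [-4.4350e-01  1.8420e-01  1.7062e+00  9.0000e-04  1.2500e+00  2.4030e+00]
finger_gap 0.0089
```

Call:
{"fn": "move_arm", "kwargs": {"commands": [0,0,0,0,0,0.4,0,0,0,0,0,0]}}

```text
time: 16.32
eef_pos: [0.5407, -0.1998, 0.0918]
tcp_rot: [-3.14, -0.0, -1.311]
contact_force: [1.7, 4.8, 5.2]
finger_gap: 0.0093
gripper_force: 59.5
```

```bash
python3 o.py
```

```text
time 16.325
eef_pos [ 0.5407 -0.1998  0.0918]
tcp_rot [-3.1400e+00 -2.0000e-04 -1.3108e+00]
contact_force [1.7431 4.8351 5.2127]
ft_torque [ 0.8771 -0.4228  0.2789]
joints [-4.4350e-01  1.8420e-01  1.7062e+00  9.0000e-04  1.2499e+00  2.4378e+00]
finger_gap 0.0093
```

Call:
{"fn": "move_arm", "kwargs": {"commands": [0,0,0,0,0,-0.9,0,0,0,0,0,-0.9,0,0,0,0,0,-0.9,0,0,0,0,0,-0.9,0,0,0,0,0,-0.9,0,0,0,0,0,-0.9,0,0,0,0,0,-0.9,0,0,0,0,0,-0.9,0,0,0,0,0,0]}}

```text
time: 17.45
eef_pos: [0.5402, -0.2007, 0.0918]
tcp_rot: [3.141, -0.001, -0.681]
contact_force: [-0.3, 2.0, 5.6]
finger_gap: 0.0089
gripper_force: 59.5
```

```bash
python3 o.py
```

```text
time 17.45
eef_pos [ 0.5402 -0.2007  0.0918]
tcp_rot [ 3.1413e+00 -1.2000e-03 -6.8150e-01]
contact_force [-0.3395  1.9594  5.6337]
ft_torque [ 0.2161  0.0544 -0.0164]
joints [-4.4440e-01  1.8410e-01  1.7063e+00 -6.0000e-04  1.2501e+00  1.8081e+00]
finger_gap 0.0089
```

Call:
{"fn": "move_arm", "kwargs": {"commands": [0,0,0,0,0,-0.9,0,0,0,0,0,-0.9,0,0,0,0,0,-0.9,0,0,0,0,0,-0.9,0,0,0,0,0,-0.9,0,0,0,0,0,-0.9,0,0,0,0,0,-0.9,0,0,0,0,0,-0.9,0,0,0,0,0,0]}}

```text
time: 18.58
eef_pos: [0.5404, -0.2005, 0.0918]
tcp_rot: [3.141, -0.001, -0.055]
contact_force: [0.6, 1.5, 5.7]
finger_gap: 0.009
gripper_force: 59.5
```

```bash
python3 o.py
```

```text
time 18.575
eef_pos [ 0.5404 -0.2005  0.0918]
tcp_rot [ 3.1409e+00 -1.2000e-03 -5.5300e-02]
contact_force [0.5823 1.472  5.6907]
ft_torque [ 0.2837 -0.1628  0.0459]
joints [-4.4410e-01  1.8420e-01  1.7062e+00 -2.0000e-04  1.2498e+00  1.1821e+00]
finger_gap 0.009
```

Call:
{"fn": "move_arm", "kwargs": {"commands": [0,0,0,0,0,-0.8,0,0,0,0,0,-0.8,0,0,0,0,0,-0.5,0,0,0,0,0,0]}}

```text
time: 19.08
eef_pos: [0.5403, -0.2004, 0.0918]
tcp_rot: [3.141, -0.001, 0.127]
contact_force: [0.5, 2.2, 6.1]
finger_gap: 0.0092
gripper_force: 59.6
```

```bash
python3 o.py
```

```text
time 19.075
eef_pos [ 0.5403 -0.2004  0.0918]
tcp_rot [ 3.141e+00 -9.000e-04  1.267e-01]
contact_force [0.5337 2.2429 6.067 ]
ft_torque [ 0.3919 -0.0831  0.0152]
joints [-0.4441  0.1842  1.7063 -0.      1.2501  1.    ]
finger_gap 0.0092
```

Call:
{"fn": "move_arm", "kwargs": {"commands": [0,0,0,0,0,-0.5,0,0,0,0,0,0]}}

```text
time: 19.32
eef_pos: [0.5403, -0.2003, 0.0918]
tcp_rot: [3.141, -0.001, 0.17]
contact_force: [0.1, 2.0, 5.3]
finger_gap: 0.0091
gripper_force: 59.6
```

```bash
python3 o.py
```

```text
time 19.325
eef_pos [ 0.5403 -0.2003  0.0918]
tcp_rot [ 3.141e+00 -8.000e-04  1.704e-01]
contact_force [0.1494 2.0488 5.3145]
ft_torque [ 0.3888 -0.0903  0.008 ]
joints [-0.444   0.1842  1.7063 -0.      1.2501  0.9564]
finger_gap 0.0091
```

Call:
{"fn": "move_arm", "kwargs": {"commands": [0,0,0,0,0,-0.5,0,0,0,0,0,0]}}

```text
time: 19.58
eef_pos: [0.5403, -0.2003, 0.0918]
tcp_rot: [3.141, -0.001, 0.214]
contact_force: [0.5, 2.4, 5.9]
finger_gap: 0.0088
gripper_force: 59.6
```

```bash
python3 o.py
```

```text
time 19.575
eef_pos [ 0.5403 -0.2003  0.0918]
tcp_rot [ 3.141e+00 -8.000e-04  2.140e-01]
contact_force [0.4702 2.3542 5.8678]
ft_torque [ 0.4539 -0.0299  0.032 ]
joints [-0.444   0.1841  1.7063 -0.      1.2502  0.9128]
finger_gap 0.0088
```

Call:
{"fn": "move_arm", "kwargs": {"commands": [0,0,0,0,0,-0.5,0,0,0,0,0,0]}}

```text
time: 19.82
eef_pos: [0.5402, -0.2003, 0.0918]
tcp_rot: [3.141, -0.001, 0.258]
contact_force: [-0.3, 2.9, 6.5]
finger_gap: 0.0085
gripper_force: 59.7
```

```bash
python3 o.py
```

```text
time 19.825
eef_pos [ 0.5402 -0.2003  0.0918]
tcp_rot [ 3.1411e+00 -7.0000e-04  2.5760e-01]
contact_force [-0.3126  2.9254  6.5404]
ft_torque [0.5456 0.0007 0.0057]
joints [-0.444   0.1841  1.7063  0.      1.2503  0.8692]
finger_gap 0.0085
```

Call:
{"fn": "move_arm", "kwargs": {"commands": [0,0,0,0,0,-0.3,0,0,0,0,0,0]}}

```text
time: 20.08
eef_pos: [0.5402, -0.2002, 0.0918]
tcp_rot: [3.141, -0.001, 0.283]
contact_force: [0.2, 2.9, 6.4]
finger_gap: 0.0087
gripper_force: 59.7
```

```bash
python3 o.py
```

```text
time 20.075
eef_pos [ 0.5402 -0.2002  0.0918]
tcp_rot [ 3.1412e+00 -7.0000e-04  2.8350e-01]
contact_force [0.151  2.9491 6.4115]
ft_torque [ 0.4716  0.0096 -0.0277]
joints [-4.4400e-01  1.8410e-01  1.7063e+00  1.0000e-04  1.2504e+00  8.4340e-01]
finger_gap 0.0087
```

Call:
{"fn": "move_arm", "kwargs": {"commands": [0,0,0,0,0,-0.4,0,0,0,0,0,0]}}

```text
time: 20.32
eef_pos: [0.5402, -0.2003, 0.0918]
tcp_rot: [3.141, -0.001, 0.318]
contact_force: [-0.2, 2.6, 6.7]
finger_gap: 0.0093
gripper_force: 59.7
```

```bash
python3 o.py
```

```text
time 20.325
eef_pos [ 0.5402 -0.2003  0.0918]
tcp_rot [ 3.1411e+00 -7.0000e-04  3.1830e-01]
contact_force [-0.1644  2.5839  6.6593]
ft_torque [ 0.5786  0.0191 -0.1484]
joints [-4.4410e-01  1.8410e-01  1.7063e+00  1.0000e-04  1.2504e+00  8.0840e-01]
finger_gap 0.0093
```

Call:
{"fn": "move_arm", "kwargs": {"commands": [0,0,0,0,0,-0.3,0,0,0,0,0,0]}}

```text
time: 20.58
eef_pos: [0.5402, -0.2003, 0.0918]
tcp_rot: [3.141, -0.001, 0.344]
contact_force: [0.0, 3.0, 6.9]
finger_gap: 0.0096
gripper_force: 59.7
```

```bash
python3 o.py
```

```text
time 20.575
eef_pos [ 0.5402 -0.2003  0.0918]
tcp_rot [ 3.1412e+00 -6.0000e-04  3.4430e-01]
contact_force [0.0414 3.016  6.9246]
ft_torque [ 0.5378 -0.0185 -0.2156]
joints [-4.4410e-01  1.8410e-01  1.7063e+00  1.0000e-04  1.2505e+00  7.8240e-01]
finger_gap 0.0096
```

Call:
{"fn": "move_arm", "kwargs": {"commands": [0,-0.006,0,0,0,0.9,0,0,0,0,0,0.9,0,0,0,0,0,0.8,0,0,0,0,0,0]}}

```text
time: 21.08
eef_pos: [0.5401, -0.2004, 0.0918]
tcp_rot: [3.14, -0.001, 0.116]
contact_force: [0.3, -0.3, 5.7]
finger_gap: 0.009
gripper_force: 59.6
```

Call:
{"fn": "move_arm", "kwargs": {"commands": [0,0,-0.04,0,0,0,0,0,-0.04,0,0,0,0,0,0,0,0,0]}}

```text
time: 21.45
eef_pos: [0.5396, -0.1999, 0.0959]
tcp_rot: [-3.142, 0.0, 0.118]
contact_force: [-0.2, -0.9, 0.9]
finger_gap: 0.0089
gripper_force: 58.6
```

```bash
python3 o.py
```

```text
time 21.45
eef_pos [ 0.5396 -0.1999  0.0959]
tcp_rot [-3.1416e+00  5.0000e-04  1.1760e-01]
contact_force [-0.1911 -0.9082  0.919 ]
ft_torque [ 0.0563 -0.0498  0.0073]
joints [-4.4370e-01  1.7850e-01  1.7045e+00 -3.0000e-04  1.2590e+00  1.0096e+00]
finger_gap 0.0089
```

Call:
{"fn": "move_arm", "kwargs": {"commands": [0,0,-0.06,0,0,0,0,0,-0.06,0,0,0,0,0,-0.06,0,0,0]}}

```text
time: 21.82
eef_pos: [0.5398, -0.1998, 0.1072]
tcp_rot: [3.141, -0.0, 0.118]
contact_force: [0.1, -0.1, -0.3]
finger_gap: 0.009
gripper_force: 58.6
```

Call:
{"fn": "move_arm", "kwargs": {"commands": [0,0,-0.06,0,0,0,0,0,-0.1,0,0,0,0,0,-0.3,0,0,0,0,0,-0.6,0,0,0,0,0,0,0,0,0]}}

```text
time: 22.45
eef_pos: [0.5422, -0.2009, 0.1757]
tcp_rot: [3.137, -0.007, 0.118]
contact_force: [-0.1, 1.0, -1.4]
finger_gap: 0.0089
gripper_force: 58.6
```

```bash
python3 - <<'E'
from h import *
import o
from scipy.spatial.transform import Rotation as R
c=cap('wrist','w7');s=arm.observe();Rt=R.from_euler('xyz',s['tcp_rot']).as_matrix()
cv2.imwrite('pics/c7.png',cv2.resize(c['frame'][150:384,120:392,::-1],None,fx=2,fy=2))
d=np.array([.5487,.1814,.17])-s['eef_pos'];print('to stand, units at yaw now',(Rt.T@d/.06).round(3))
E
```

```text
time 22.45
eef_pos [ 0.5422 -0.2009  0.1757]
tcp_rot [ 3.1375 -0.0066  0.1177]
contact_force [-0.1251  1.0054 -1.37  ]
ft_torque [0.0192 0.0382 0.0662]
joints [-0.4436  0.1025  1.6352  0.      1.3961  1.0095]
finger_gap 0.0089
to stand, units at yaw now [ 0.87  -6.307  0.047]
```

View pics/c7.png

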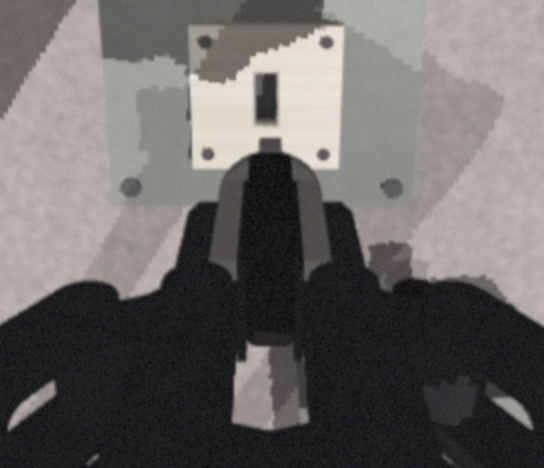

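The key is out and sits in the grip as before: bit end at (270,138), collar front at (271,152). The slot at (266,98) is back home. Now back to the stand.

Call:
{"fn": "move_arm", "kwargs": {"commands": [0.124,-0.9,0,0,0,0,0.124,-0.9,0,0,0,0,0.124,-0.9,0,0,0,0,0.124,-0.9,0,0,0,0,0.124,-0.9,0,0,0,0,0.124,-0.9,0,0,0,0,0.124,-0.9,0,0,0,0,0,0,0,0,0,-0.8,0,0,0,0,0,-0.8,0,0,0,0,0,-0.8,0,0,0,0,0,-0.8,0,0,0,0,0,0]}}

```text
time: 24.0
eef_pos: [0.5466, 0.1816, 0.1699]
tcp_rot: [-3.141, 0.001, 0.397]
contact_force: [0.3, 0.5, 0.1]
finger_gap: 0.0093
gripper_force: 58.8
```

```bash
python3 - <<'E'
from h import *
import o
from scipy.spatial.transform import Rotation as R
s=arm.observe();Rt=R.from_euler('xyz',s['tcp_rot']).as_matrix()
d=np.array([.5487,.1814,.0559])-s['eef_pos'];print('units',(Rt.T@d/.06).round(3))
E
```

```text
time 24.0
eef_pos [0.5466 0.1816 0.1699]
tcp_rot [-3.1414e+00  1.2000e-03  3.9660e-01]
contact_force [0.3279 0.5307 0.1062]
ft_torque [-0.0206 -0.0312 -0.0184]
joints [0.2318 0.1095 1.6388 0.     1.3946 1.406 ]
finger_gap 0.0093
units [0.033 0.017 1.899]
```

Call:
{"fn": "move_arm", "kwargs": {"commands": [0.033,0.017,0.5,0,0,0,0,0,0.6,0,0,0,0,0,0.3,0,0,0,0,0,0,0,0,0,0,0,0,0,0,0]}}

```text
time: 24.62
eef_pos: [0.5503, 0.1818, 0.0879]
tcp_rot: [3.141, -0.002, 0.397]
contact_force: [0.9, 0.3, -0.4]
finger_gap: 0.0094
gripper_force: 58.8
```

```bash
python3 - <<'E'
from h import *
import o
from scipy.spatial.transform import Rotation as R
s=arm.observe();Rt=R.from_euler('xyz',s['tcp_rot']).as_matrix()
d=np.array([.5487,.1814,.0559])-s['eef_pos'];print('units',(Rt.T@d/.06).round(3))
c=cap('wrist','w8')
cv2.imwrite('pics/c8.png',cv2.resize(c['frame'][160:290,176:336,::-1],None,fx=4,fy=4,interpolation=0))
E
```

```text
time 24.625
eef_pos [0.5503 0.1818 0.0879]
tcp_rot [ 3.1413e+00 -1.9000e-03  3.9660e-01]
contact_force [ 0.8584  0.2796 -0.3962]
ft_torque [-0.0111 -0.0404 -0.034 ]
joints [0.2306 0.1962 1.7002 0.     1.2433 1.4047]
finger_gap 0.0094
units [-0.027 -0.005  0.534]
```

View pics/c8.png

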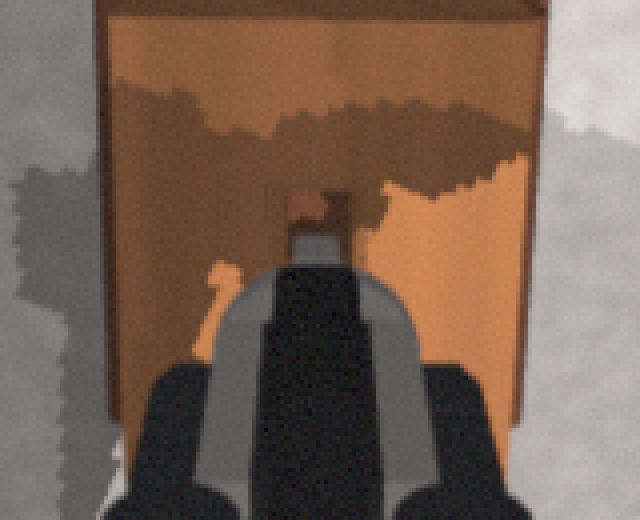

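The crop shows the slot centred at x≈320 and the bit at x≈316, so they are aligned. I'll lower it gently.

Call:
{"fn": "move_arm", "kwargs": {"commands": [-0.01,0,0.1,0,0,0,0,0,0.1,0,0,0,0,0,0.06,0,0,0,0,0,0,0,0,0]}}

```text
time: 25.18
eef_pos: [0.5483, 0.1812, 0.0703]
tcp_rot: [-3.141, 0.001, 0.397]
contact_force: [-0.4, -0.7, -0.3]
finger_gap: 0.0091
gripper_force: 58.8
```

Call:
{"fn": "move_arm", "kwargs": {"commands": [0,0,0.04,0,0,0,0,0,0.04,0,0,0,0,0,0,0,0,0]}}

```text
time: 25.55
eef_pos: [0.5486, 0.1813, 0.0658]
tcp_rot: [-3.141, 0.0, 0.397]
contact_force: [-0.2, -1.3, -0.4]
finger_gap: 0.0087
gripper_force: 58.8
```

In by 8 mm with no force. About 10 mm remain.

Call:
{"fn": "move_arm", "kwargs": {"commands": [0,0,0.06,0,0,0,0,0,0.06,0,0,0,0,0,0.02,0,0,0,0,0,0,0,0,0]}}

```text
time: 26.05
eef_pos: [0.5486, 0.1813, 0.0574]
tcp_rot: [-3.142, 0.0, 0.397]
contact_force: [-0.0, 0.7, -0.9]
finger_gap: 0.0092
gripper_force: 58.8
```

Call:
{"fn": "move_arm", "kwargs": {"commands": [0,0,0.02,0,0,0,0,0,0,0,0,0]}}

```text
time: 26.3
eef_pos: [0.5487, 0.1813, 0.0564]
tcp_rot: [-3.142, 0.0, 0.397]
contact_force: [0.9, -0.0, -0.3]
finger_gap: 0.009
gripper_force: 58.8
```

Call:
{"fn": "move_arm", "kwargs": {"commands": [0,0,0.015,0,0,0,0,0,0,0,0,0]}}

```text
time: 26.55
eef_pos: [0.5489, 0.1813, 0.0559]
tcp_rot: [3.142, -0.0, 0.397]
contact_force: [-1.0, -0.8, 2.1]
finger_gap: 0.009
gripper_force: 59.1
```

Seated on the collar, so I'll release, retreat and check.

Call:
{"fn": "move_arm", "kwargs": {"commands": [0,0,0,0,0,0,0,0,0,0,0,0,0,0,0,0,0,0,0,0,0,0,0,0], "grip": 0.6}}

```text
time: 27.05
eef_pos: [0.5487, 0.1813, 0.0555]
tcp_rot: [3.142, 0.0, 0.397]
contact_force: [-0.1, 0.3, -0.7]
finger_gap: 0.0509
gripper_force: 0.0
```

Call:
{"fn": "move_arm", "kwargs": {"commands": [0,0,-0.3,0,0,0,0,0,-0.6,0,0,0,0,0,-0.9,0,0,0,-0.5,0.4,-0.3,0,0,0,0,0,0,0,0,0,0,0,0,0,0,0,0,0,0,0,0,0]}}

```text
time: 27.92
eef_pos: [0.5301, 0.148, 0.181]
tcp_rot: [-3.141, 0.001, 0.397]
contact_force: [0.6, -0.7, 0.7]
finger_gap: 0.0516
gripper_force: 0.0
```

```bash
python3 - <<'E'
from h import *
import o
c=cap('wrist','w9')
p=np.linalg.inv(c['pose'])@np.array([.549,.181,.06,1]);u,v=c['fx']*p[0]/p[2]+c['cx'],c['fy']*p[1]/p[2]+c['cy'];x,y=int(max(u-70,0)),int(max(v-70,0))
a=cv2.resize(c['frame'][y:y+140,x:x+140],(400,400)); s=cap('scene','s9'); b=cv2.resize(s['frame'][200:300,263:363],(400,400))
cv2.imwrite('pics/c9.png',np.hstack([a,b])[:,:,::-1])
E
```

```text
time 27.925
eef_pos [0.5301 0.148  0.181 ]
tcp_rot [-3.1412e+00  1.0000e-03  3.9730e-01]
contact_force [ 0.5548 -0.7389  0.6874]
ft_torque [0.024  0.0036 0.0109]
joints [1.7890e-01 3.2300e-02 1.6990e+00 2.0000e-04 1.4114e+00 1.3523e+00]
finger_gap 0.0516
```

View pics/c9.png

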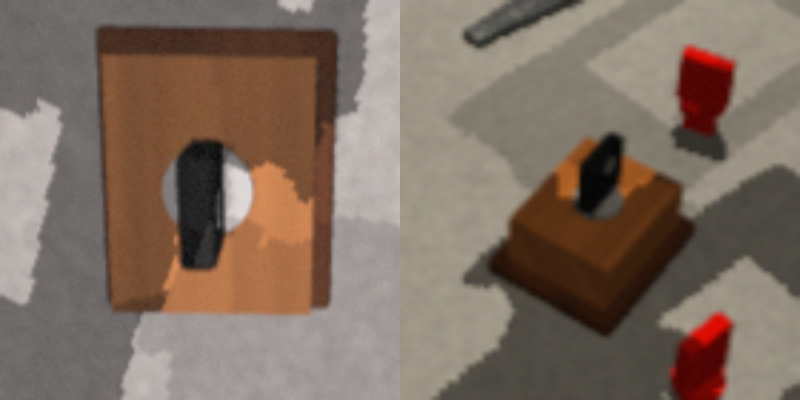

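Both views show the key upright in the stand, with its collar flat on the top and the gripper clear.

```bash
python3 -c "
from rig import arm; print(arm.sign_off())"
```

```text
the job is handed in; nothing more can be done
None
```

The job is handed in at about 28 s: I pushed the key fully in, turned it clockwise to the stop and back home, and put it back upright and fully down in its stand, without touching the jar, tape or scissors.

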